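# Gauge a picture-stall display peg

## Task

Of the three turned wooden pegs, find the one of the right thickness: its shank passes the green go hole of the gauge but stops on the red no-go step inside. Prove it by lowering that peg upright into the gauge until it stops on the red step, then lift it out and stand it upright in the dark wooden tray beside the gauge, and let go. Leave the too-thin and the too-thick peg standing where they are.

Things in the scene. Friction and masses are not known exactly. Their poses are not given: they have to be found in the camera images.
- peg_good: Loose turned beech peg, standing upright: cylinder shank 32 mm in diameter, 35 mm tall, with a thinner grip stem (18 mm diameter, 40 mm tall) centred on top; 75 mm tall in all, about 40 g. Origin: centre of the underside; z points up the stem. This is the peg of the right thickness: narrower than the go hole, wider than the no-go hole. The bottom edge has a 3 mm chamfer. Grip it by the stem, from any side.
- peg_thin: Loose turned beech peg, standing upright: cylinder shank 22 mm in diameter, 35 mm tall, with a thinner grip stem (18 mm diameter, 40 mm tall) centred on top; 75 mm tall in all, about 40 g. Origin: centre of the underside; z points up the stem. Too thin: it would fall through both holes. To be left alone.
- peg_thick: Loose turned beech peg, standing upright: cylinder shank 44 mm in diameter, 35 mm tall, with a thinner grip stem (18 mm diameter, 40 mm tall) centred on top; 75 mm tall in all, about 40 g. Origin: centre of the underside; z points up the stem. Too thick: it does not enter the go hole. To be left alone.
- gauge_board: Fixed plywood board 115 (x) x 240 (y) mm; origin: underside centre, on the table, z up. Gauge: block 90 x 90 at (0, +70), top at z 50; green upper half has the go hole, 37 dia, 20 deep, 4 mm chamfer at the mouth; below it a coaxial 26 dia no-go hole in red leaves a step at z 30 where the right peg stops. Dark tray: 94 x 94 inside, centred at (0, -60), floor z 13, 5 mm walls, rim z 28. All in mm.

How it is judged:
By the outcome, as a careful person would: the job done as asked, in the order asked, and still so for the second after the job is handed in, with the robot touching nothing.
It also fails if it takes over 42 s, if anything falls off the work surface, if the arm or the gripper's body presses on something with over 40 N, if the wrist force passes 120 N, or if a joint passes its speed limit or range.

## Robot

A 6-joint arm with a two-finger parallel gripper is mounted at the origin on the work surface. World frame = base frame: x ahead of the robot, y to its left, z up, the work surface at z = 0. Lengths are in mm, angles in rad, forces in N, time in s.
With the tool pointing down it reaches from about 275 to 750 mm from the base axis. Payload 10.2 kg.
Tool frame: the origin (TCP) lies at the very end of the fingers, on their centre line; the grasp point (between the pads) lies 19 mm behind it (ctrl.grip_depth is the distance from the TCP to the grasp point, in mm); z points along the fingers, x is the direction in which the jaws open and shut, and the axes are right-handed (so a half turn about z gives the same grasp; the last joint's range is limited). The gripper opens to 85 mm and grips with 20 to 120 N. Pads are 22 mm wide; open, the fingers measure 114 mm over their backs; the gripper's body (76 mm by 85 mm) begins 54 mm behind the grasp point. The pads swing forward as they close: fully open they stand 13 mm farther back than shut.
Start: joints at [-1.549, 0.313, 1.498, -0, 1.331, -0.223], TCP at [127.227, -509.357, 231.294] pointing down, gripper open.
Joint ranges: [-2.94, 2.94], [-0.97, 2.17], [0.19, 2.56], [-1.23, 4.37], [0.02, 3.11], [-2.88, 2.88]. Speed limits (rad/s): [2.39, 2.39, 3.01, 3.14, 3.14, 3.14].

## Interface

Orientations are given as a unit quaternion [w, x, y, z].
In Python, from rig import ctrl gives the robot as it stands.
- The arm moves only by the tool play_rows, never from a script. Its argument "motion" is a list of rows, each a list of 2 entries, a list of its own where there are three numbers: the shift along the tool's x, y, z in mm, then the turn, a rotation vector about the tool's x, y, z in degrees. A call has 1 to 20 rows; each row shifts and turns the commanded pose from where the row before left it, along the tool's axes as they then stand; what a row does not reach is not made up. A row lasts 1/12 s, in which the tool goes at most 41.7 mm and 7.16 degrees, less where a joint would pass 70% of its speed; a pose out of reach is approached as far as the arm can. A call with a gripper value outside its range is refused whole. "fingers" is the finger opening in mm, from 0 to 85.4, set as the call begins (left out, the last holds). The fingers move at their own pace and stop on an object; "squeeze" is the grip in N (left out, the last holds). Time passes only in rows, so rows that do not move let the fingers close. It gives the time, the measured TCP pose, the force and the opening at its end, in the units of the state.
- ctrl.sense(): the state, without advancing time (a new reading comes with each control period).
- ctrl.capture(name): name is "side" or "top" or "wrist"; returns the picture (480x640x3 uint8, red, green, blue); there is no depth.
- ctrl.get_calibration(name): a dict with "K" (3x3 intrinsics, pixels), "k1" (the pictures are not rectified: a ray, as slopes to the right and down, at radius r is drawn at 1 + k1 r^2 times it, then the intrinsics apply), "R" (3x3) and "t" (3): a world point X has camera coordinates R X + t; the wrist camera has in their place "tool_from_camera" (4x4, takes a point from camera to tool coordinates, whose origin is the TCP and whose axes are the tool frame's). Camera axes: x right, y down, z forward; pixel columns grow to the right and rows downward; lengths in mm; the calibration is good to about 2 mm. A picture is of the moment at which its call begins: read the wrist's pose just before it. get_calibration takes no time and is no camera call.
- ctrl.finish_job(): hands the job in, once; it reports no verdict.
Trained networks look in the newest picture that a camera, given by its name, has taken for a name from the list of things; names that differ only in an ending like _2 or _b are one class to them, and where a whole thing is asked for, a point or a joint stands for the part that bears it (a point fixed in the world has none). Each returns a list of dicts, best first, with "p" (0 to 1); they miss things now and then, are a little off and sometimes report something else, mostly with a low value. They report only what shows in the picture. A call takes as long as a camera call.
- ctrl.spot_in(camera, name): "position" ([column, row] as shares, 0 to 1, of the picture: columns of its width, rows of its height, amid what is visible of it).
The state is a dict: "time_s": time; "joints": joint angles; "dq": joint speeds; "tau": joint torques, N m; "eef_pos": TCP position; "ee_rot": TCP orientation; "force": force on the tool from outside, world axes, zero at the start; "wrist_torque": the same for the moment, N m; "grip_width": opening from 0.0 (shut) to 1.0 (fully open).
Only numpy, scipy, OpenCV 4.12 (cv2) and the standard library are available. Lean on these libraries where they do the work, as an engineer would, in place of code of your own. Each camera call takes 0.05 s, during which the arm holds its last target. There are 200 camera calls.

## Working session

There is one attempt and no reset: what is moved stays moved. The work goes in short steps, Python scripts to look and compute and a tool call to move; the robot and the scene stay as the last step left them, time stands still between calls to the robot, and variables do not carry over. Pictures are saved under pics/ and viewed, about 8 in all and at most 12, crops included, and the job is handed in when it is done.

Besides the shell and the picture viewer there is one more tool, called after "Call:" by a JSON object that holds its "name" and its "arguments". play_rows: Moves the arm, as the interface text tells. Its arguments: {"type":"object","properties":{"motion":{"type":"array"},"fingers":{"type":"number"},"squeeze":{"type":"number"}},"required":["motion"]}

```bash
mkdir -p pics; cat > h.py <<'E'
import numpy as np, cv2
from rig import ctrl
from scipy.spatial.transform import Rotation as Ro
def snap(c,f=None):
    im=ctrl.capture(c)
    if f: cv2.imwrite('pics/'+f,im[:,:,::-1])
    return im
def cam(c,st=None):
    k=ctrl.get_calibration(c)
    if c!='wrist': return np.array(k['K']),k['k1'],np.array(k['R']),np.array(k['t']).ravel()
    q=st['ee_rot'];T=np.eye(4);T[:3,:3]=Ro.from_quat([q[1],q[2],q[3],q[0]]).as_matrix();T[:3,3]=st['eef_pos']
    W=np.linalg.inv(T@np.array(k['tool_from_camera']));return np.array(k['K']),k['k1'],W[:3,:3],W[:3,3]
def onz(C,uv,z):
    K,k1,R,t=C
    p=cv2.undistortPoints(np.array([[uv]],float),K,np.array([k1,0,0,0,0.]))[0,0]
    d=R.T@np.array([p[0],p[1],1]);o=-R.T@t
    return o+d*(z-o[2])/d[2]
def proj(C,X):
    K,k1,R,t=C
    return cv2.projectPoints(np.array(X,float).reshape(-1,3),cv2.Rodrigues(R)[0],t,K,np.array([k1,0,0,0,0.]))[0][:,0]
E
python3 - <<'E'
from h import *
print(ctrl.sense())
a=snap('top','t0.png');b=snap('side','s0.png')
C=cam('top')
for n in ['peg_good','peg_thin','peg_thick','gauge_board']:
  for c in ['top','side']:
    for d in ctrl.spot_in(c,n)[:3]:
        uv=np.array(d['position'])*[640,480];print(n,c,round(d['p'],2),uv.round(),onz(cam(c),uv,40).round())
E
```

```text
{'time_s': 0.0, 'joints': array([-1.54942697e+00,  3.13411247e-01,  1.49846276e+00, -7.00768628e-06,
        1.33103137e+00, -2.23414668e-01]), 'dq': array([ 5.03588649e-05, -1.01671757e-03,  1.22501464e-03,  1.45319703e-05,
        8.19474763e-04, -1.73864660e-03]), 'tau': array([-5.06911801e-04, -4.12264538e+01, -2.59743959e+01, -2.84055577e-04,
        4.05236904e-03, -1.99919850e-05]), 'eef_pos': array([ 127.20501558, -509.07186565,  230.74525373]), 'ee_rot': array([-5.06406471e-04,  7.88145887e-01, -6.15488124e-01, -4.17581256e-04]), 'force': array([0.00954511, 0.38271909, 0.09193705]), 'wrist_torque': array([-0.00761824,  0.01545532, -0.00730532]), 'grip_width': 0.9994810537555993}
peg_good top 0.86 [297. 176.] [641.  91.  40.]
peg_good side 0.96 [278. 243.] [631. 105.  40.]
peg_thin top 0.56 [244. 274.] [496. 161.  40.]
peg_thin side 0.58 [319. 307.] [490. 164.  40.]
peg_thick top 0.75 [158. 270.] [500. 282.  40.]
peg_thick side 0.66 [261. 361.] [496. 287.  40.]
gauge_board top 0.98 [487. 240.] [ 552. -186.   40.]
gauge_board side 0.73 [399. 184.] [ 554. -169.   40.]
```

View pics/t0.png

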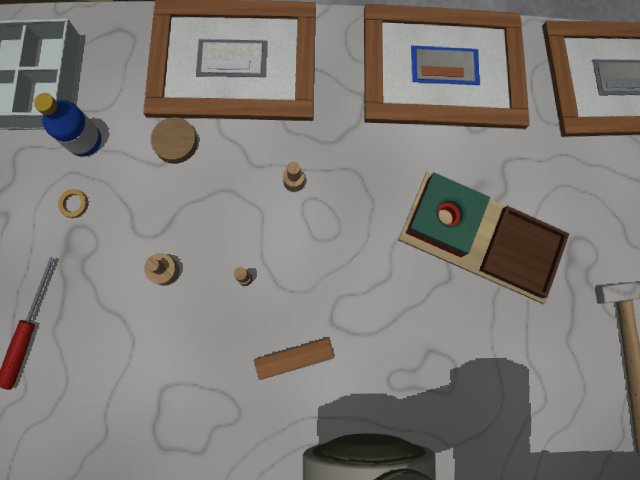

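View pics/s0.png

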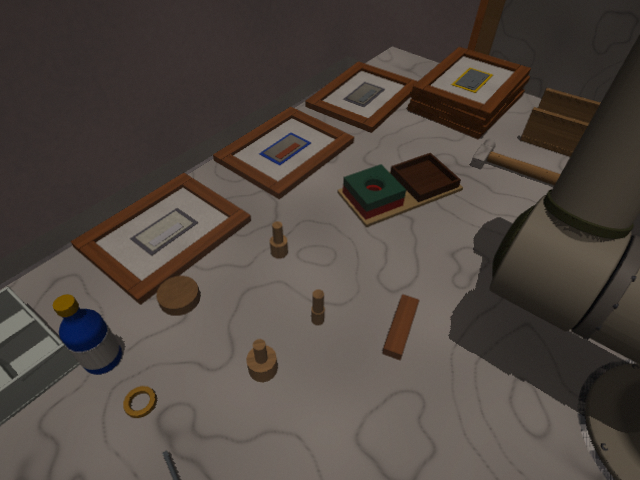

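```bash
python3 - <<'E'
from h import *
C=cam('top');S=cam('side')
print('peg stem', onz(C,(293,168),75),onz(S,(278,225),75),'bottom',onz(C,(294,185),8))
print('hole',onz(C,(449,213),50),onz(S,(374,186),50))
c=np.array([onz(C,p,28)for p in [(509,207),(568,235),(546,297),(482,264)]]);print('tray',c.round(),c.mean(0))
print(ctrl.get_calibration('wrist'))
r=cam('wrist',ctrl.sense());
q=ctrl.sense()['ee_rot'];R=Ro.from_quat([*q[1:],q[0]]).as_matrix();print(R.round(3))
print('to peg in tool axes',R.T@(onz(C,(293,168),75)*[1,1,0]+[0,0,200]-ctrl.sense()['eef_pos']))
E
```

```text
peg stem [641.03050006  96.10614665  75.        ] [637.98705029  96.11110342  75.        ] bottom [635.22352074  95.09806396   8.        ]
hole [ 588.68412089 -127.62270237   50.        ] [ 583.94601309 -121.36639966   50.        ]
tray [[ 606. -226.   28.]
 [ 565. -317.   28.]
 [ 472. -277.   28.]
 [ 519. -181.   28.]] [ 540.50821196 -250.07661134   28.        ]
{'K': array([[402.32366773,   0.        , 317.15622871],
       [  0.        , 402.32366773, 240.47551572],
       [  0.        ,   0.        ,   1.        ]]), 'k1': -0.08598638679282057, 'tool_from_camera': array([[ 9.99999511e-01,  7.04112921e-04,  6.94166792e-04,
        -1.12742875e+00],
       [-8.63475069e-04,  9.63928080e-01,  2.66161438e-01,
        -6.78126505e+01],
       [-4.81719155e-04, -2.66161907e-01,  9.63928217e-01,
        -1.41697055e+02],
       [ 0.00000000e+00,  0.00000000e+00,  0.00000000e+00,
         1.00000000e+00]])}
[[ 0.242 -0.97   0.   ]
 [-0.97  -0.242  0.   ]
 [-0.    -0.    -1.   ]]
to peg in tool axes [-462.8363027  -645.22647191   31.31507016]
```

Call:
{"name": "play_rows", "arguments": {"motion": [[[-23.1,-32.2,4.5],[0,0,0]],[[-23.1,-32.2,4.5],[0,0,0]],[[-23.1,-32.2,4.5],[0,0,0]],[[-23.1,-32.2,4.5],[0,0,0]],[[-23.1,-32.2,4.5],[0,0,0]],[[-23.1,-32.2,4.5],[0,0,0]],[[-23.1,-32.2,4.5],[0,0,0]],[[-23.1,-32.2,4.5],[0,0,0]],[[-23.1,-32.2,4.5],[0,0,0]],[[-23.1,-32.2,4.5],[0,0,0]],[[-23.1,-32.2,4.5],[0,0,0]],[[-23.1,-32.2,4.5],[0,0,0]],[[-23.1,-32.2,4.5],[0,0,0]],[[-23.1,-32.2,4.5],[0,0,0]],[[-23.1,-32.2,4.5],[0,0,0]],[[-23.1,-32.2,4.5],[0,0,0]],[[-23.1,-32.2,4.5],[0,0,0]],[[-23.1,-32.2,4.5],[0,0,0]],[[-23.1,-32.2,4.5],[0,0,0]],[[-23.1,-32.2,4.5],[0,0,0]]], "fingers": 60}}

```text
time_s: 2.17
eef_pos: [641.0, 96.8, 141.0]
ee_rot: [0.0, 0.788, -0.615, 0.0]
force: [0.5, -1.2, 1.4]
grip_width: 0.705
```

Call:
{"name": "play_rows", "arguments": {"motion": [[[0,0,0],[0,0,0]],[[0,0,0],[0,0,0]]]}}

```text
time_s: 2.33
eef_pos: [640.2, 96.3, 140.0]
ee_rot: [0.0, 0.789, -0.615, -0.001]
force: [-0.1, 0.0, 0.9]
grip_width: 0.701
```

```bash
python3 - <<'E'
from h import *
st=ctrl.sense();print(st['time_s'],st['eef_pos'],st['ee_rot'],st['grip_width'])
C=cam('wrist',st);snap('wrist','w1.png')
for d in ctrl.spot_in('wrist','peg_good')[:3]:
    print(d)
print(proj(C,[[640,96,75],[640,96,35],[640,96,0]]))
E
```

```text
2.3333 [640.18458387  96.34479515 140.00134967] [ 4.90425938e-04  7.88898041e-01 -6.14523629e-01 -5.90976999e-04] 0.7006221537901701
{'position': [0.498, 0.4877], 'p': 0.64}
{'position': [0.2452, 0.9129], 'p': 0.58}
[[319.52161938 259.93740085]
 [319.15624279 240.1787707 ]
 [318.91583628 227.20269058]]
```

View pics/w1.png

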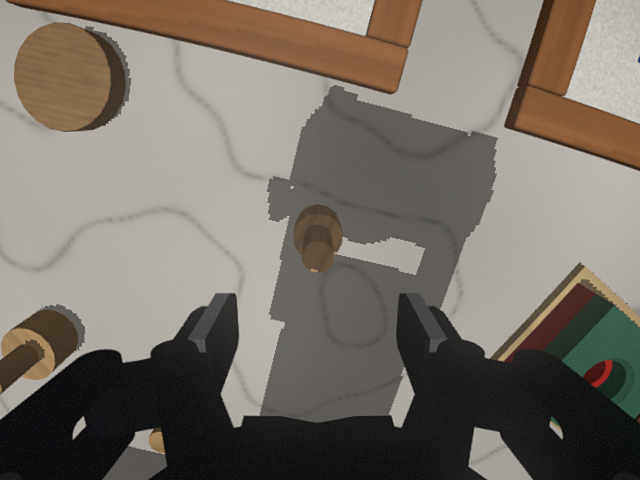

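Call:
{"name": "play_rows", "arguments": {"motion": [[[0.5,0,20],[0,0,0]],[[0,0,20],[0,0,0]],[[0,0,20],[0,0,0]],[[0,0,20],[0,0,0]],[[0,0,12],[0,0,0]],[[0,0,6],[0,0,0]],[[0,0,0],[0,0,0]]]}}

```text
time_s: 3.02
eef_pos: [639.7, 93.8, 42.8]
ee_rot: [0.0, 0.788, -0.616, -0.0]
force: [0.6, 0.3, 0.6]
grip_width: 0.697
```

Call:
{"name": "play_rows", "arguments": {"motion": [[[0,0,0],[0,0,0]],[[0,0,0],[0,0,0]],[[0,0,0],[0,0,0]],[[0,0,0],[0,0,0]],[[0,0,0],[0,0,0]],[[0,0,0],[0,0,0]],[[0,0,0],[0,0,0]],[[0,0,0],[0,0,0]]], "fingers": 0, "squeeze": 35}}

```text
time_s: 3.68
eef_pos: [640.6, 94.5, 44.2]
ee_rot: [-0.0, 0.788, -0.615, 0.001]
force: [0.0, 0.0, 5.6]
grip_width: 0.197
```

Call:
{"name": "play_rows", "arguments": {"motion": [[[0,0,-10],[0,0,0]],[[0,0,-25],[0,0,0]],[[0,0,-25],[0,0,0]],[[0,0,-25],[0,0,0]],[[0,0,-15],[0,0,0]],[[25,20.5,0],[0,0,0]],[[25,20.5,0],[0,0,0]],[[25,20.5,0],[0,0,0]],[[25,20.5,0],[0,0,0]],[[25,20.5,0],[0,0,0]],[[25,20.5,0],[0,0,0]],[[25,20.5,0],[0,0,0]],[[25,20.5,0],[0,0,0]],[[0,0,0],[0,0,0]],[[0,0,0],[0,0,0]],[[0,0,0],[0,0,0]]]}}

```text
time_s: 5.02
eef_pos: [529.7, -138.9, 143.6]
ee_rot: [-0.0, 0.788, -0.616, 0.0]
force: [-0.1, -0.1, -1.1]
grip_width: 0.197
```

```bash
python3 - <<'E'
from h import *
st=ctrl.sense();print(st['time_s'],st['eef_pos'],st['ee_rot'],st['grip_width'],st['force'])
C=cam('wrist',st);snap('wrist','w2.png')
print(ctrl.spot_in('wrist','peg_good')[:2],ctrl.spot_in('wrist','gauge_board')[:2])
p=st['eef_pos']
print(proj(C,[[587,-125,50],p+[0,0,33],p+[0,0,-7],p+[0,0,-42]]))
E
```

```text
5.0167 [ 529.69393669 -138.91035042  143.58705429] [-1.57120732e-04  7.88119296e-01 -6.15522502e-01  1.75338127e-05] 0.19698617719932984 [-0.10309794 -0.05863864 -1.13114386]
[{'position': [0.4952, 0.6315], 'p': 0.71}] [{'position': [0.6162, 0.4006], 'p': 0.76}]
[[319.61825384 145.99414373]
 [320.44292136 358.89519376]
 [319.63971237 304.63122628]
 [319.19074784 274.44451199]]
```

View pics/w2.png

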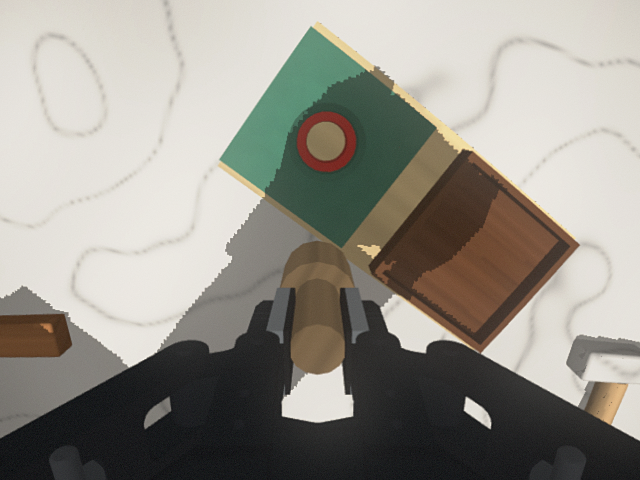

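```bash
python3 - <<'E'
from h import *
st=ctrl.sense();C=cam('wrist',st);p=st['eef_pos'];q=st['ee_rot'];R=Ro.from_quat([*q[1:],q[0]]).as_matrix()
g=[onz(C,u,50) for u in [(312,27),(437,128),(343,247),(219,160)]];print(np.round(g,1))
hc=np.mean(g,0);print('hole by corners',hc,'by red',onz(C,(327,142),30), 'through',onz(C,(326,141),13))
t=[onz(C,u,28) for u in [(470,151),(579,243),(481,352),(370,267)]];print(np.round(t,1),np.mean(t,0))
a=np.linspace(0,6.28,90)
for dy in (-3,0,3):
  o=[]
  for z,r in((-33,9),(7,16),(39,16),(42,13)):
    X=p+(R@np.c_[r*np.cos(a),dy+r*np.sin(a),z+0*a].T).T
    v=proj(C,X);o.append((z,*v.min(0).round(),*v.max(0).round()))
  print(dy,np.array(o,int).tolist())
print('tool delta',R.T@(hc-p))
im=cv2.imread('pics/w2.png');cv2.imwrite('pics/w2c.png',cv2.resize(im[220:400,220:420],None,fx=3,fy=3,interpolation=cv2.INTER_CUBIC))
E
```

```text
[[ 647.9 -104.6   50. ]
 [ 613.8 -186.7   50. ]
 [ 532.3 -152.9   50. ]
 [ 565.5  -69.7   50. ]]
hole by corners [ 589.86980922 -128.47501943   50.        ] by red [ 589.95190437 -128.43287648   30.        ] through [ 590.05486258 -128.14729536   13.        ]
[[ 607.5 -217.8   28. ]
 [ 569.1 -314.1   28. ]
 [ 473.6 -275.8   28. ]
 [ 517.3 -177.3   28. ]] [ 541.87799814 -246.26001789   28.        ]
-3 [[-33, 291, 324, 350, 376], [7, 280, 260, 360, 334], [39, 286, 238, 353, 302], [42, 292, 243, 346, 294]]
0 [[-33, 291, 333, 350, 384], [7, 280, 267, 359, 340], [39, 286, 244, 353, 307], [42, 292, 249, 346, 299]]
3 [[-33, 291, 342, 349, 392], [7, 280, 274, 359, 346], [39, 286, 251, 352, 313], [42, 292, 255, 346, 305]]
tool delta [  5.11446803 -60.55134175  93.35216496]
```

View pics/w2c.png

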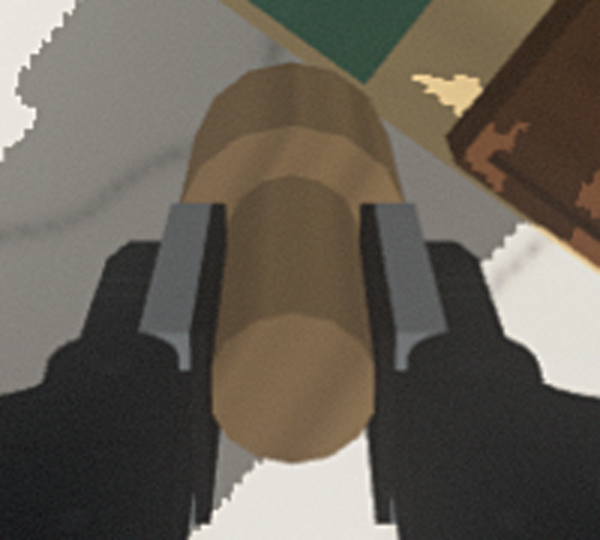

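Call:
{"name": "play_rows", "arguments": {"motion": [[[3,-20,0],[0,0,0]],[[2.8,-20,0],[0,0,0]],[[0,-18.6,0],[0,0,0]],[[0,0,15],[0,0,0]],[[0,0,15],[0,0,0]],[[0,0,10],[0,0,0]],[[0,0,0],[0,0,0]],[[0,0,0],[0,0,0]]]}}

```text
time_s: 5.83
eef_pos: [587.8, -130.3, 103.3]
ee_rot: [0.0, 0.788, -0.615, -0.0]
force: [0.2, 0.9, 0.3]
grip_width: 0.196
```

Call:
{"name": "play_rows", "arguments": {"motion": [[[0,0,4],[0,0,0]],[[0,0,4],[0,0,0]],[[0,0,4],[0,0,0]],[[0,0,3],[0,0,0]],[[0,0,0],[0,0,0]],[[0,0,0],[0,0,0]]]}}

```text
time_s: 6.33
eef_pos: [587.8, -130.8, 88.2]
ee_rot: [0.0, 0.788, -0.616, -0.0]
force: [0.5, -0.2, 0.4]
grip_width: 0.201
```

Call:
{"name": "play_rows", "arguments": {"motion": [[[0,0,2.5],[0,0,0]],[[0,0,2.5],[0,0,0]],[[0,0,2.5],[0,0,0]],[[0,0,2.5],[0,0,0]],[[0,0,0],[0,0,0]],[[0,0,0],[0,0,0]]]}}

```text
time_s: 6.83
eef_pos: [587.8, -130.7, 78.1]
ee_rot: [0.0, 0.788, -0.615, -0.0]
force: [0.8, -0.0, -1.1]
grip_width: 0.195
```

Call:
{"name": "play_rows", "arguments": {"motion": [[[0,0,1.5],[0,0,0]],[[0,0,1.5],[0,0,0]],[[0,0,1],[0,0,0]],[[0,0,0],[0,0,0]],[[0,0,0],[0,0,0]]]}}

```text
time_s: 7.25
eef_pos: [587.8, -130.7, 74.3]
ee_rot: [-0.0, 0.788, -0.615, -0.0]
force: [-0.3, -0.9, -1.9]
grip_width: 0.195
```

Call:
{"name": "play_rows", "arguments": {"motion": [[[0,0,1],[0,0,0]],[[0,0,0.5],[0,0,0]],[[0,0,0],[0,0,0]]]}}

```text
time_s: 7.5
eef_pos: [588.2, -130.8, 73.9]
ee_rot: [-0.0, 0.788, -0.615, 0.001]
force: [-1.3, 0.8, 8.4]
grip_width: 0.198
```

Call:
{"name": "play_rows", "arguments": {"motion": [[[0,0,0.5],[0,0,0]],[[0,0,0],[0,0,0]],[[0,0,0],[0,0,0]]]}}

```text
time_s: 7.75
eef_pos: [588.4, -130.8, 73.8]
ee_rot: [-0.0, 0.788, -0.615, 0.001]
force: [-2.1, 2.0, 9.3]
grip_width: 0.199
```

```bash
python3 - <<'E'
from h import *
st=ctrl.sense();p=st['eef_pos'];print(st['time_s'],p,st['force'])
im=snap('side');cv2.imwrite('pics/s2.png',cv2.resize(im[100:280,240:480,::-1],None,fx=3,fy=3))
q=st['ee_rot'];R=Ro.from_quat([*q[1:],q[0]]).as_matrix()
# tray relative to hole, from corners and from nominal
print('tray-hole corners',R.T@np.array([541.88-589.87,-246.26+128.48,0]))
u=np.array([613.8+532.3-647.9-565.5,-186.7-152.9+104.6+69.7,0]);u/=np.linalg.norm(u);print('nominal',R.T@(130*u))
E
```

```text
7.75 [ 588.37302471 -130.78143791   73.81775106] [-2.12526113  1.98115289  9.28046241]
tray-hole corners [ 1.02634416e+02  7.51088854e+01 -2.18587791e-02]
nominal [ 1.04929617e+02  7.67448690e+01 -2.22743052e-02]
```

View pics/s2.png

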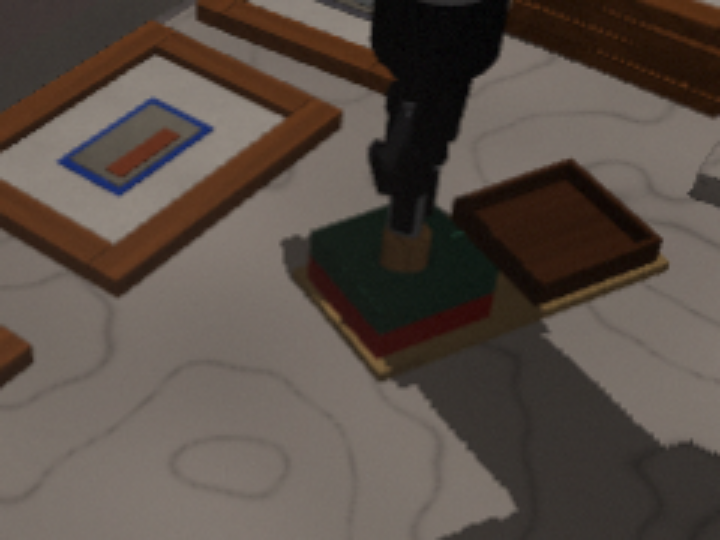

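Call:
{"name": "play_rows", "arguments": {"motion": [[[0,0,-4],[0,0,0]],[[0,0,-8],[0,0,0]],[[0,0,-15],[0,0,0]],[[0,0,-16],[0,0,0]],[[0,0,0],[0,0,0]],[[13,9.5,0],[0,0,0]],[[26,19,0],[0,0,0]],[[26,19,0],[0,0,0]],[[26,19,0],[0,0,0]],[[13,9.5,0],[0,0,0]],[[0,0,0],[0,0,0]],[[0,0,12],[0,0,0]],[[0,0,16],[0,0,0]],[[0,0,13],[0,0,0]],[[0,0,6],[0,0,0]],[[0,0,3],[0,0,0]],[[0,0,0],[0,0,0]],[[0,0,0],[0,0,0]]]}}

```text
time_s: 9.3
eef_pos: [539.6, -250.0, 65.8]
ee_rot: [-0.0, 0.788, -0.615, 0.0]
force: [0.4, -0.6, -0.7]
grip_width: 0.197
```

Call:
{"name": "play_rows", "arguments": {"motion": [[[0,0,3],[0,0,0]],[[0,0,3],[0,0,0]],[[0,0,1.5],[0,0,0]],[[0,0,0.5],[0,0,0]],[[0,0,0],[0,0,0]],[[0,0,0],[0,0,0]]]}}

```text
time_s: 9.8
eef_pos: [539.3, -250.1, 57.4]
ee_rot: [-0.0, 0.788, -0.616, 0.0]
force: [0.2, -0.0, -0.4]
grip_width: 0.198
```

Call:
{"name": "play_rows", "arguments": {"motion": [[[0,0,0.5],[0,0,0]],[[0,0,0.5],[0,0,0]],[[0,0,0],[0,0,0]],[[0,0,0],[0,0,0]]]}}

```text
time_s: 10.13
eef_pos: [539.5, -250.2, 57.1]
ee_rot: [-0.0, 0.788, -0.615, 0.0]
force: [-1.5, 1.9, 6.6]
grip_width: 0.201
```

Call:
{"name": "play_rows", "arguments": {"motion": [[[0,0,0],[0,0,0]],[[0,0,0],[0,0,0]],[[0,0,0],[0,0,0]],[[0,0,0],[0,0,0]],[[0,0,0],[0,0,0]],[[0,0,0],[0,0,0]]], "fingers": 55}}

```text
time_s: 10.63
eef_pos: [539.2, -250.1, 56.2]
ee_rot: [-0.0, 0.788, -0.615, -0.0]
force: [0.7, -0.6, -0.1]
grip_width: 0.642
```

Call:
{"name": "play_rows", "arguments": {"motion": [[[0,0,-8],[0,0,0]],[[0,0,-20],[0,0,0]],[[0,0,-25],[0,0,0]],[[0,0,-25],[0,0,0]],[[0,0,-25],[0,0,0]],[[0,20,-15],[0,0,0]],[[0,20,0],[0,0,0]],[[0,0,0],[0,0,0]],[[0,0,0],[0,0,0]]]}}

```text
time_s: 11.38
eef_pos: [500.2, -260.0, 175.1]
ee_rot: [-0.0, 0.788, -0.616, 0.0]
force: [-0.3, -0.1, 0.1]
grip_width: 0.642
```

```bash
python3 - <<'E'
from h import *
st=ctrl.sense();print(st['time_s'],st['eef_pos'],st['force'],st['grip_width'])
a=snap('wrist');b=snap('side')
cv2.imwrite('pics/e.png',cv2.resize(np.hstack([a,b])[:,:,::-1],(800,300),interpolation=cv2.INTER_AREA))
E
```

```text
11.3833 [ 500.17927289 -259.99368967  175.11861086] [-0.31161934 -0.063877    0.13446826] 0.6417190964717948
```

View pics/e.png

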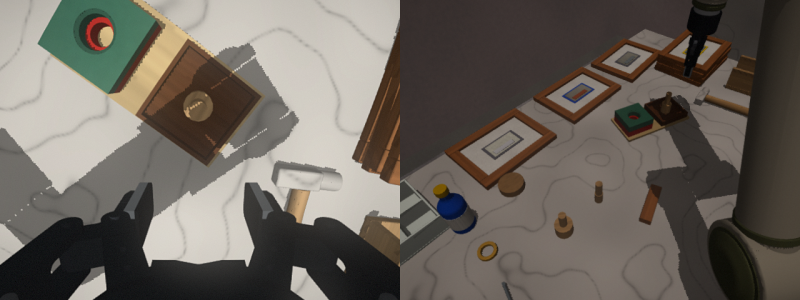

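The peg stands upright near the middle of the tray (about (197,104) in the left half of the picture). The gauge is empty, and the other two pegs are where they were, still standing.

```bash
python3 -c "
from rig import ctrl
print(ctrl.finish_job())"
```

```text
the job is handed in; nothing more can be done
None
```

The right-thickness peg has been proved in the gauge and now stands upright in the dark tray, released. I handed the job in at about 11.4 s.

- **Gauge test:** The peg entered the green hole with no noticeable resistance and stopped with its underside at about z 30, the height of the red step. The contact force was about 9 N, and the side picture showed roughly 15 mm of shank standing above the block, as it should.
- **Final check:** After I let go and backed away, the pictures showed the peg upright near the middle of the tray. The thin and thick pegs were still standing where they began, and the robot was touching nothing.

None of my checks failed. The position measurements agreed to within a few millimetres.

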